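# Close up the board test box

## Robot

A 7-joint arm with a two-finger parallel gripper is mounted at the origin on the work surface. World frame = base frame: x ahead of the robot, y to its left, z up, the work surface at z = 0. Lengths are in m, angles in rad, forces in N, time in s.
With the tool pointing down it reaches from about 0.425 to 0.925 m from the base axis. Payload 6.8 kg.
Tool frame: the origin (TCP) lies at the very end of the fingers, on their centre line; the grasp point (between the pads) lies 19 mm behind it; x points along the fingers, y is the direction in which the jaws open and shut, and the axes are right-handed (so a half turn about x gives the same grasp; the last joint's range is limited). The gripper opens to 88 mm and grips with 3 to 60 N. Pads are 20 mm wide; open, the fingers measure 115 mm over their backs; the gripper's body (75 mm by 178 mm) begins 61 mm behind the grasp point.
Start: joints at [1.135, 0.477, 0.022, 1.555, -0.011, 1.109, -0.083], TCP at [0.217, -0.639, 0.223] pointing down, gripper open.
Joint ranges: [-2.96, 2.96], [-0.34, 2.1], [-1.41, 1.46], [0.24, 2.44], [-1.37, 4.51], [0.17, 1.92], [-2.96, 2.96]. Speed limits (rad/s): [2.39, 2.39, 3.14, 3.14, 3.14, 3.14, 3.14].

## Interface

Orientations are given as a unit quaternion [x, y, z, w].
In Python, from rig import get_obs, get_image, camera_model, finish_job gives the robot as it stands. The module is installed in compiled form; this text tells all that it offers.
- The arm moves only by the tool apply_moves, never from a script. Its argument "motion" is a list of rows, each a list of 2 entries, a list of its own where there are three numbers: the shift along the tool's x, y, z as a fraction of full scale, then the turn, a rotation vector about the tool's x, y, z as a fraction of full scale. In form: [[[dx, dy, dz], [rx, ry, rz]], ...]. A call has 1 to 5 rows; each row shifts and turns the commanded pose from where the row before left it, along the tool's axes as they then stand; what a row does not reach is not made up. Full scale, the value 1, is 60 mm for a shift and 8 degrees for a turn. A row lasts 1/8 s, in which the tool goes at most 62.5 mm and 10.7 degrees, less where a joint would pass 70% of its speed; a pose out of reach is approached as far as the arm can. A call with a number of a shift or a turn outside -1 to 1 is refused whole. A call with a gripper value outside its range is refused whole. "jaw" is the opening, from -1 (shut) to 1 (fully open), set as the call begins (left out, the last holds). The fingers move at their own pace and stop on an object; "squeeze" is the grip in N (left out, the last holds). Time passes only in rows, so rows that do not move let the fingers close. It gives the time, the measured TCP pose, the force and the opening at its end, in the units of the state.
- get_obs(): the state, without advancing time (a new reading comes with each control period).
- get_image(name): name is "scene" or "top" or "wrist"; returns the picture (400x640x3 uint8, red, green, blue); there is no depth.
- camera_model(name): a dict with "mtx" (3x3 intrinsics, pixels), "extrinsics" (4x4, takes a point from world to camera coordinates). Camera axes: x right, y down, z forward; pixel columns grow to the right and rows downward; lengths in m; the calibration is good to about 2 mm. The wrist camera is an equidistant fisheye: a pixel r from the principal point sees the ray r / f radians off the axis. A picture is of the moment at which its call begins: read the wrist's pose just before it. camera_model takes no time and is no camera call; for the wrist camera it gives the pose at the moment of the call.
- finish_job(): hands the job in, once; it reports no verdict.
The state is a dict: "time_s": time; "joint_positions": joint angles; "joint_velocities": joint speeds; "tau": joint torques, N m; "ee_pos": TCP position; "eef_rot": TCP orientation; "wrist_force": force on the tool from outside, world axes, zero at the start; "ft_torque": the same for the moment, N m; "opening": finger opening in m.
Only numpy, scipy, OpenCV 4.12 (cv2) and the standard library are available. Lean on these libraries where they do the work, as an engineer would, in place of code of your own. Each camera call takes 0.05 s, during which the arm holds its last target. There are 200 camera calls.

## Task

The board is ready in the grey test box: with the fingertips, push the standing hold-down gate over and down flat on top of the board, then swing the hinged cover over it and press it fully shut. Pick nothing up; leave the board in its nest and everything else on the bench where it is.

Things in the scene. Friction and masses are not known exactly. Their poses are not given: they have to be found in the camera images.
- test_box: Grey bench test box for circuit boards, fixed, 190 mm (its x) by 290 mm (its y), rim 70 mm and inner deck 55 mm above the bench; origin at the centre of its underside. x points from the front panel to the cover's hinge side (away from the robot, within 0.4 rad), y to the gate's hinge side (left), z up. Its moving parts, gate and cover, have stiff hinges: they stay at any angle where left.
- gate (a joint): Hold-down gate, rad: 0 = flat over the board (hard stop), 1.57 = upright, 1.85 = outward stop; starts at 1.4 to 1.7. Dark-framed plate with clear pane, 100 mm wide along the box's x, 120 mm from hinge to free edge, 5 mm thick; 14 mm long, 30 mm wide tab at mid free edge; four 10 mm pins on the inner face. Folds towards the box's -y; 2 to 3 N near the edge moves it. While standing it blocks the cover.
- gate_hinge (a point): Middle of the gate's hinge line, which runs along the box's x; fixed in the box at (0, 80, 76.5) mm of its frame. The underside of the flat gate lies at this height, its outer (upper) face 5 mm higher. Axes as the box's.
- gate_edge (a point): Middle of the gate's free edge (tab not counted) on its outer face, the face that ends on top: 120 mm from the hinge line. Gate flat: at (0, -40, 81.5) mm of the box frame; gate upright: about 196 mm above the bench.
- cover (a joint): Cover, rad: 0 = shut on the rim (hard stop), 1.57 = upright, 1.80 = leaning back on its stop; starts at 1.5 to 1.75. Shallow grey pan with clear window, 190 mm from hinge to front edge, 290 mm wide (box's y), 28 mm deep, with a 14 mm long, 90 mm wide pull lip at the middle of its front wall. Swings towards the box's -x, over the gate; a push of 3 to 6 N near the free edge moves it.
- cover_hinge (a point): Middle of the cover's hinge line, which runs along the box's y; fixed in the box at (95, 0, 70.5) mm of its frame. The cover's flat outer face (on top when shut, away from the robot when open) lies 28 mm outside the plane through the hinge line and the pan's rim. Axes as the box's.
- cover_edge (a point): Middle of the cover's free (front) edge on the outer face, 190 mm along the cover from the hinge line. Cover shut: at (-95, 0, 98.5) mm of the box frame; cover upright: about 260 mm above the bench.
- board: Loose circuit board under test, 80 x 90 mm, 10 mm tall with its parts, lying in the nest of the box under the gate's place; origin at the centre of its underside, at (0, 10, 61) mm of the box frame.
- spare_board: Bystander: another such circuit board, 80 x 90 mm, 10 mm tall, lying on the bench to the left of the box; origin at the centre of its underside.
- multimeter: Bystander: hand-held multimeter lying on its back to the right of the box, 165 x 78 mm, 43 mm tall; origin at the centre of its underside.
- screwdriver: Bystander: screwdriver, 170 mm long, lying behind the box, along its cover hinge; origin at its middle, on the bench.
- capacitor: Bystander: can capacitor with two screw terminals standing to the left of the box, 35 mm diameter, 58 mm tall; origin at the centre of its underside.
- tape_roll: Bystander: roll of tape lying flat, 90 mm across, 19 mm tall; origin at the centre of its underside.
- solvent_bottle: Bystander: white bottle standing at the right, 60 mm diameter, 160 mm tall; origin at the centre of its underside.
- parts_tray: Bystander: open black tray with compartments, 110 x 150 mm, 35 mm tall, at the left; origin at the centre of its underside.
Things that resemble listed ones, but are neither listed nor needed, are in the scene too. What is shaped like the board but green or orange is not meant.

How it is judged:
By the outcome, as a careful person would: the job done as asked, in the order asked, and still so for the second after the job is handed in, with the robot touching nothing.
It also fails if it takes over 54 s, if anything falls off the work surface, if the arm or the gripper's body presses on something with over 40 N, if the wrist force passes 120 N, or if a joint passes its speed limit or range.

## Working session

There is one attempt and no reset: what is moved stays moved. The work goes in short steps, Python scripts to look and compute and a tool call to move; the robot and the scene stay as the last step left them, time stands still between calls to the robot, and variables do not carry over. Pictures are saved under pics/ and viewed, about 8 in all and at most 12, crops included, and the job is handed in when it is done.

Besides the shell and the picture viewer there is one more tool, called after "Call:" by a JSON object that holds its "op" and its "data", one argument or row to a line. apply_moves: Moves the arm, as the interface text tells. Shift numbers are shares of 60 mm and turn numbers shares of 8 degrees, none past 1 either way. Its arguments: {"type":"object","properties":{"motion":{"type":"array","items":{"type":"array"}},"jaw":{"type":"number"},"squeeze":{"type":"number"}},"required":["motion"]}

```bash
mkdir -p pics; python3 - <<'E'
from rig import *
import cv2, numpy as np
o=get_obs(); print({k:np.round(v,3).tolist() for k,v in o.items()})
a=get_image("scene"); b=get_image("top")
np.savez("cams.npz",a=a,b=b)
for n in("scene","top"):
    m=camera_model(n); print(n,np.round(m["mtx"],1).tolist(),np.round(m["extrinsics"],3).tolist())
cv2.imwrite("pics/scene1.png",a[...,::-1]); cv2.imwrite("pics/top1.png",b[...,::-1])
E
```

```text
{'time_s': 0.0, 'joint_positions': [1.135, 0.478, 0.022, 1.556, -0.011, 1.109, -0.083], 'joint_velocities': [0.0, 0.0, 0.0, 0.0, 0.0, 0.003, 0.0], 'tau': [0.001, -58.286, 1.535, -27.261, -0.054, 0.017, 0.0], 'ee_pos': [0.217, -0.639, 0.222], 'eef_rot': [-0.697, -0.116, 0.698, -0.115], 'wrist_force': [-0.74, 0.414, -0.179], 'ft_torque': [-0.045, -0.049, -0.001], 'opening': 0.088}
scene [[443.3, 0.0, 316.8], [0.0, 443.3, 198.8], [0.0, 0.0, 1.0]] [[-0.863, 0.505, 0.008, 0.456], [0.406, 0.703, -0.584, -0.106], [-0.3, -0.501, -0.812, 1.396], [0.0, 0.0, 0.0, 1.0]]
top [[397.9, 0.0, 317.1], [0.0, 397.9, 200.3], [0.0, 0.0, 1.0]] [[-0.015, -1.0, 0.002, -0.039], [-0.982, 0.014, -0.187, 0.503], [0.187, -0.005, -0.982, 1.252], [0.0, 0.0, 0.0, 1.0]]
```

View pics/scene1.png

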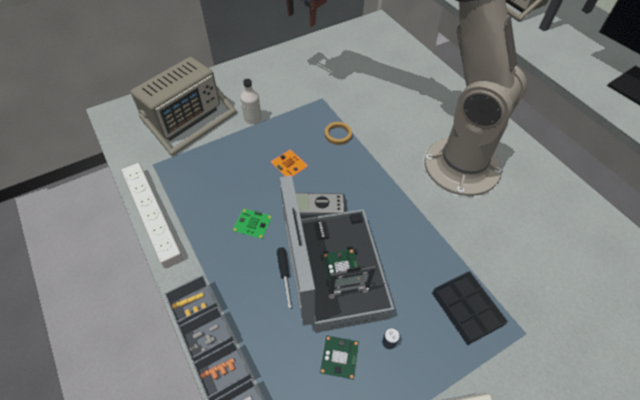

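View pics/top1.png

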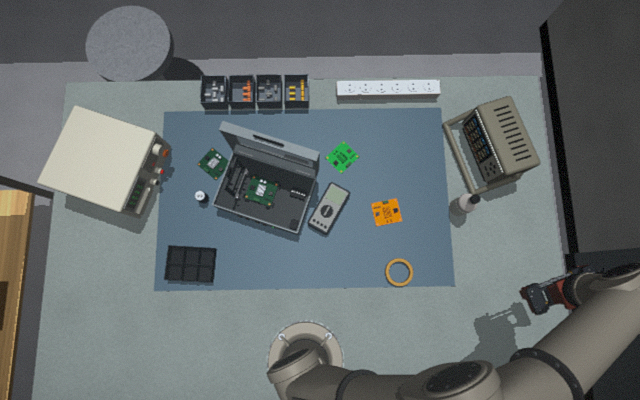

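The top view shows the open grey box at about (265,195), turned about 0.3 rad, with the gate standing at about (238,185) and the cover at about (270,150). The scene view sees it from behind, at about (340,270). I'll zoom in on the box.

```bash
python3 - <<'E'
import cv2, numpy as np
d=np.load("cams.npz")
b=d['b'][110:250,190:345]; a=d['a'][165:345,265:405]
b=cv2.resize(b,None,fx=5,fy=5,interpolation=cv2.INTER_CUBIC)[...,::-1].copy()
for i in range(0,155,20): cv2.putText(b,str(190+i),(i*5,10),0,.4,(0,255,255)); cv2.line(b,(i*5,0),(i*5,700),(0,255,255),1) if i%40==0 else 0
for i in range(0,140,20): cv2.putText(b,str(110+i),(0,i*5),0,.4,(0,255,255)); 
cv2.imwrite("pics/topc.png",b[:600])
E
```

```text
(no output)
```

View pics/topc.png

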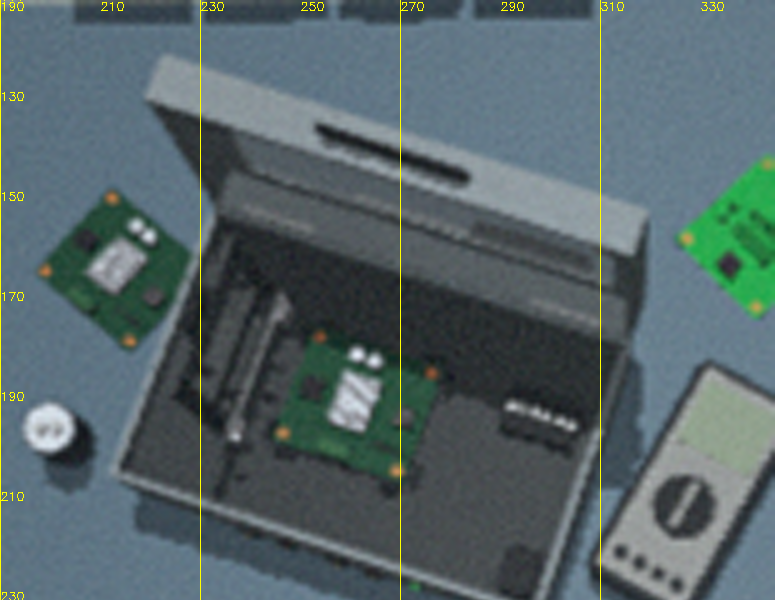

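The crop shows the rim's front-left corner at about (213.4,204.4) and its back-right corner at about (316,179). The board's holes are at about (254,177.4), (276.4,184.6), (269.4,204) and (246.6,196.6). The gate's free edge runs from (246,170) to (237,197), and the cover's outer edge from (223,121.4) to (319.6,152.6).

```bash
cat > h.py <<'E'
import numpy as np
from rig import *
from scipy.spatial.transform import Rotation as R
def ray(n,p):
    m=camera_model(n);E=m["extrinsics"];M=m["mtx"];Rm=E[:3,:3]
    return -Rm.T@E[:3,3], Rm.T@np.linalg.solve(M,[p[0],p[1],1])
def onz(n,p,z):
    c,d=ray(n,p); return c+d*(z-c[2])/d[2]
def pix(n,P):
    m=camera_model(n);E=m["extrinsics"];q=m["mtx"]@(E[:3,:3]@P+E[:3,3]); return q[:2]/q[2]
E
python3 - <<'E'
from h import *
from scipy.optimize import least_squares
P=[((213.4,204.4),(-95,145,70)),((254,177.4),None),((276.4,184.6),None),((269.4,204),None),((246.6,196.6),None)]
H=np.array([onz("top",p,.063) for p in [(254,177.4),(276.4,184.6),(269.4,204),(246.6,196.6)]]); c=H.mean(0)
FL=onz("top",(213.4,204.4),.07); BR=onz("top",(316,179),.07)
ux=H[0]+H[1]-H[2]-H[3]; print("board",c,"yaw",np.arctan2(ux[1],ux[0]), H.round(3).tolist())
B=np.array([[0,.01],[-.095,.145],[.095,-.145]]);W=np.array([c[:2],FL[:2],BR[:2]])
f=lambda t:(np.c_[np.cos(t[2])*B[:,0]-np.sin(t[2])*B[:,1]+t[0],np.sin(t[2])*B[:,0]+np.cos(t[2])*B[:,1]+t[1]]-W).ravel()
s=least_squares(f,[.6,.1,-.3]); print(s.x,s.fun.round(4))
t=s.x; A=R.from_euler('z',t[2]).as_matrix(); o=np.r_[t[:2],0]
np.savez("box.npz",A=A,o=o)
# check projections
for n in("top","scene"):
  for q in [(-95,-145,70),(-95,145,70),(95,-145,70),(95,145,70)]: print(n,q,pix(n,A@np.array(q)/1e3+o).round(1))
# gate angle: intersect ray of free edge with box plane
for n,p in [("top",(246,170)),("top",(237,197)),("top",(223,121.4)),("top",(319.6,152.6))]:
  c0,d=ray(n,p); c0=A.T@(c0-o);d=A.T@d
  for z in (.18,.19,.2,.25,.26,.27): print(p,z,(1e3*(c0+d*(z-c0[2])/d[2])).round(0))
E
```

```text
board [0.53442252 0.13362512 0.063     ] yaw -0.34112208066379635 [[0.579, 0.159, 0.063], [0.554, 0.086, 0.063], [0.49, 0.108, 0.063], [0.515, 0.182, 0.063]]
[ 0.52993444  0.1224547  -0.34488247] [-0.0011 -0.0018 -0.0003  0.0047  0.0014 -0.0029]
top (-95, -145, 70) [297.4 233.9]
top (-95, 145, 70) [211.9 204.5]
top (95, -145, 70) [316.9 178.6]
top (95, 145, 70) [233.4 150.7]
scene (-95, -145, 70) [363.5 207.9]
scene (-95, 145, 70) [393.4 307.5]
scene (95, -145, 70) [294.8 218.3]
scene (95, 145, 70) [314.3 321.7]
(246, 170) 0.18 [ 26.  54. 180.]
(246, 170) 0.19 [ 24.  51. 190.]
(246, 170) 0.2 [ 22.  49. 200.]
(246, 170) 0.25 [ 12.  36. 250.]
(246, 170) 0.26 [ 10.  33. 260.]
(246, 170) 0.27 [  8.  31. 270.]
(237, 197) 0.18 [-60.  50. 180.]
(237, 197) 0.19 [-61.  47. 190.]
(237, 197) 0.2 [-62.  45. 200.]
(237, 197) 0.25 [-68.  32. 250.]
(237, 197) 0.26 [-69.  29. 260.]
(237, 197) 0.27 [-71.  27. 270.]
(223, 121.4) 0.18 [146. 174. 180.]
(223, 121.4) 0.19 [143. 171. 190.]
(223, 121.4) 0.2 [140. 167. 200.]
(223, 121.4) 0.25 [124. 149. 250.]
(223, 121.4) 0.26 [121. 145. 260.]
(223, 121.4) 0.27 [118. 142. 270.]
(319.6, 152.6) 0.18 [ 147. -135.  180.]
(319.6, 152.6) 0.19 [ 144. -136.  190.]
(319.6, 152.6) 0.2 [ 141. -137.  200.]
(319.6, 152.6) 0.25 [ 126. -142.  250.]
(319.6, 152.6) 0.26 [ 123. -143.  260.]
(319.6, 152.6) 0.27 [ 120. -144.  270.]
```

Box fit is good to about 3 mm. The cover is near upright, with its edge at x ≈ 122 and z ≈ 0.26. Next, the gate angle and the robot-side geometry.

```bash
cat >> h.py <<'E'
try:
    _d=np.load("box.npz");A=_d["A"];o=_d["o"]
except Exception: pass
def W(x,y,z): return A@np.array([x,y,z])/1e3+o
def gate(x,r,t,th): # r along gate, t thickness outward
    return W(x,80-r*np.cos(th)+t*np.sin(th),76.5+r*np.sin(th)+t*np.cos(th))
def cov(y,r,t,th):
    return W(95-r*np.cos(th)+t*np.sin(th),y,70.5+r*np.sin(th)+t*np.cos(th))
E
python3 - <<'E'
from h import *; import cv2
d=np.load("cams.npz")
out=[]
for n,k,(x0,y0,x1,y1) in (("top","b",(205,140,275,215)),("scene","a",(310,220,385,305))):
    im=cv2.resize(d[k][y0:y1,x0:x1],None,fx=5.3,fy=5.3,interpolation=cv2.INTER_CUBIC)[...,::-1].copy()
    raw=im.copy()
    for th,c in((1.4,(0,0,255)),(1.7,(0,255,255))):
        pts=np.array([(pix(n,gate(x,r,5,th))-(x0,y0)+.5)*5.3 for x,r in((-50,0),(-50,120),(-15,120),(-15,134),(15,134),(15,120),(50,120),(50,0))]).astype(int)
        cv2.polylines(im,[pts],False,c,1)
    out.append(im)
h=max(i.shape[0] for i in out)
cv2.imwrite("pics/gate.png",np.hstack([cv2.copyMakeBorder(i,0,h-i.shape[0],0,5,0) for i in out]))
E
```

```text
(no output)
```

View pics/gate.png

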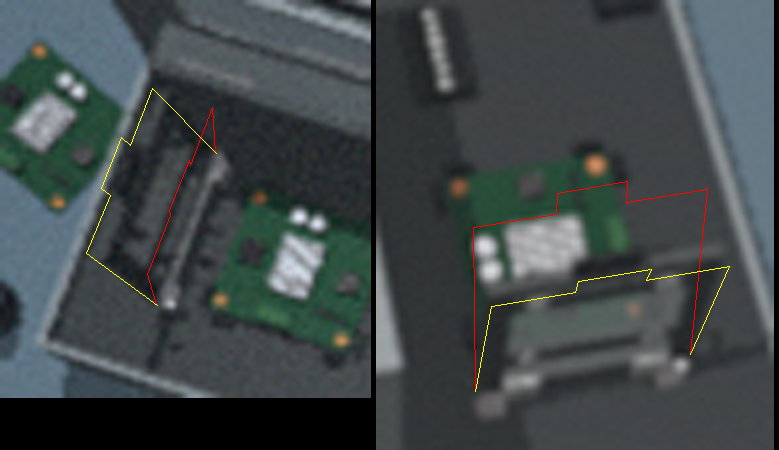

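The hinge rod is the bright bar. The gate's free edge in the scene view, at crop (490,290)–(720,250), lies near the 1.7 line, so the gate angle is about 1.65. Next I'll work out the approach.

```bash
cat >> h.py <<'E'
def target(x,y,z,sgn,pitch=0):
    # tool x down, tool y = sgn*box y ; pitch about box y (deg): + tilts the fingertips away from robot
    c=np.c_[[0,0,-1.],[0,sgn,0],np.cross([0,0,-1.],[0,sgn,0])]
    return W(x,y,z),R.from_matrix(A@R.from_euler('y',-pitch,degrees=True).as_matrix()@c)
def delta(T):
    s=get_obs();r0=R.from_quat(s["eef_rot"]);p,r=T
    print("box pos",(1e3*A.T@(s["ee_pos"]-o)).round(1),"t",round(s["time_s"],2),"F",(A.T@s["wrist_force"]).round(1),
     "| shift60(tool now)",(r0.inv().apply(p-s["ee_pos"])/.06).round(2),"shift60(tool target)",(r.inv().apply(p-s["ee_pos"])/.06).round(2),"turn8",((r0.inv()*r).as_rotvec(degrees=True)/8).round(2))
E
python3 - <<'E'
from h import *
s=get_obs(); print(R.from_quat(s["eef_rot"]).as_matrix().round(3).tolist())
w=(A.T@(np.array([.52,-.35,.32])-o)*1e3)
for sg in(1,-1):
    delta(target(*w,sg)); delta(target(-10,122,320,sg))
print(onz("top",(465,203),.1),W(-10,122,0))
E
```

```text
[[-0.001, 0.322, -0.947], [0.001, -0.947, -0.322], [-1.0, -0.002, 0.0]]
box pos [ -37.1 -821.9  221.8] t 0.1 F [-1.3 -0.6  0.5] | shift60(tool now) [-1.63 -2.93 -6.33] shift60(tool target) [-1.64  6.23  3.12] turn8 [-1.768e+01 -1.000e-02  1.000e-02]
box pos [ -37.1 -821.9  221.8] t 0.1 F [-1.3 -0.6  0.5] | shift60(tool now) [ -1.62 -12.03 -10.16] shift60(tool target) [-1.64 15.73  0.45] turn8 [-1.768e+01 -1.000e-02  1.000e-02]
box pos [ -37.1 -821.9  221.8] t 0.1 F [-1.3 -0.6  0.5] | shift60(tool now) [-1.63 -2.93 -6.33] shift60(tool target) [-1.64 -6.23 -3.12] turn8 [4.82 0.   0.01]
box pos [ -37.1 -821.9  221.8] t 0.1 F [-1.3 -0.6  0.5] | shift60(tool now) [ -1.62 -12.03 -10.16] shift60(tool target) [ -1.64 -15.73  -0.45] turn8 [4.82 0.   0.01]
[ 0.47760001 -0.50858526  0.1       ] [0.56176979 0.24065161 0.        ]
```

Call:
{"op": "apply_moves", "data": {
  "motion": [
    [[-0.85,0,0],[0,0,0]],
    [[-0.85,0,0],[0,0,0]],
    [[0,-0.4,-0.9],[0,0,0]],
    [[0,-0.4,-0.9],[0,0,0]],
    [[0,-0.4,-0.9],[0,0,0]]
  ],
  "jaw": -1
}}

```text
time_s: 0.72
ee_pos: [0.3485, -0.5172, 0.3244]
eef_rot: [-0.698, -0.115, 0.698, -0.115]
wrist_force: [1.2, -1.5, 0.2]
opening: 0.0416
```

Call:
{"op": "apply_moves", "data": {
  "motion": [
    [[0,-0.5,-0.85],[0,0,0]],
    [[0,-0.5,-0.85],[0,0,0]],
    [[0,-0.5,-0.85],[0,0,0]],
    [[0,-0.5,-0.85],[0,0,0]],
    [[0,-0.8,-0.5],[0,0,0]]
  ]
}}

```text
time_s: 1.35
ee_pos: [0.5166, -0.2823, 0.3238]
eef_rot: [-0.697, -0.116, 0.698, -0.115]
wrist_force: [0.1, -0.4, 0.2]
opening: 0.0004
```

```bash
python3 - <<'E'
from h import *
delta(target(-10,122,320,-1))
E
```

```text
box pos [ 124.2 -385.4  323.8] t 1.35 F [ 0.2 -0.4  0.2] | shift60(tool now) [ 0.07 -8.01 -3.53] shift60(tool target) [ 0.06 -8.46  2.24] turn8 [4.83 0.   0.01]
```

Call:
{"op": "apply_moves", "data": {
  "motion": [
    [[0,-0.6,0.4],[0.966,0,0]],
    [[0,-0.6,0.4],[0.966,0,0]],
    [[0,-0.6,0.4],[0.966,0,0]],
    [[0,-0.6,0.4],[0.966,0,0]],
    [[0,-0.6,0.4],[0.966,0,0]]
  ]
}}

```text
time_s: 1.98
ee_pos: [0.3859, -0.1137, 0.3244]
eef_rot: [-0.696, 0.124, 0.696, 0.124]
wrist_force: [0.5, -0.1, -0.0]
opening: 0.0003
```

```bash
python3 - <<'E'
from h import *
delta(target(-10,122,320,-1))
E
```

```text
box pos [ -55.7 -271.   324.4] t 1.98 F [ 0.5  0.1 -0. ] | shift60(tool now) [ 0.07 -6.56 -0.72] shift60(tool target) [ 0.07 -6.55 -0.76] turn8 [-0.05  0.   -0.  ]
```

Call:
{"op": "apply_moves", "data": {
  "motion": [
    [[0,-0.95,-0.1],[0,0,0]],
    [[0,-0.95,-0.1],[0,0,0]],
    [[0,-0.95,-0.1],[0,0,0]],
    [[0,-0.95,-0.1],[0,0,0]],
    [[0,-0.95,-0.1],[0,0,0]]
  ]
}}

```text
time_s: 2.6
ee_pos: [0.5126, 0.1445, 0.3244]
eef_rot: [-0.696, 0.122, 0.697, 0.122]
wrist_force: [0.9, 0.1, -0.0]
opening: 0.0007
```

Call:
{"op": "apply_moves", "data": {
  "motion": [
    [[0,-0.9,-0.13],[0,0,0]],
    [[0,-0.95,-0.13],[0,0,0]],
    [[0,0,0],[0,0,0]],
    [[0,0,0],[0,0,0]]
  ]
}}

```text
time_s: 3.1
ee_pos: [0.5642, 0.2415, 0.3239]
eef_rot: [-0.696, 0.122, 0.697, 0.122]
wrist_force: [-0.2, -0.5, 0.5]
opening: 0.0005
```

```bash
python3 - <<'E'
from h import *; import cv2
delta(target(-10,124,164,-1))
im=get_image("top")[80:260,160:350]; cv2.imwrite("pics/t2.png",cv2.resize(im,None,fx=3,fy=3,interpolation=cv2.INTER_CUBIC)[...,::-1])
im2=get_image("scene")[120:345,230:430]
a=cv2.resize(im,(600,568)); b=cv2.resize(im2,(505,568)); 
cv2.imwrite("pics/t2.png",cv2.resize(np.hstack([a,b]),(800,411))[...,::-1])
E
```

```text
box pos [ -8.  123.7 323.9] t 3.1 F [-0.  -0.5  0.5] | shift60(tool now) [ 2.67 -0.01  0.03] shift60(tool target) [ 2.67 -0.01  0.03] turn8 [-0.01  0.01 -0.01]
```

View pics/t2.png

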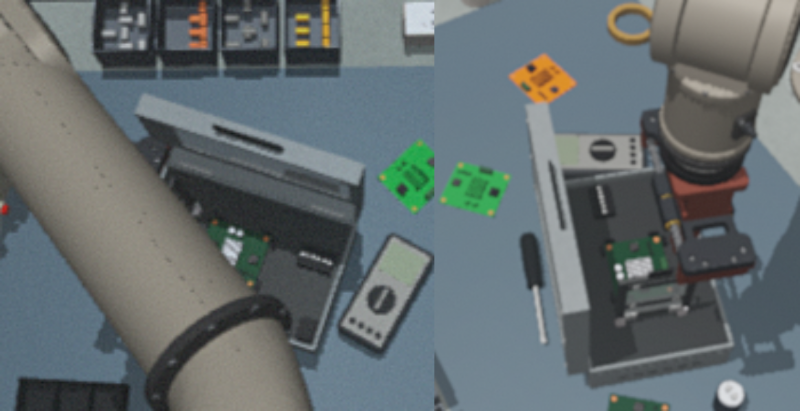

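The hand is over the gate's outer side and the cover is clear of it. I'll descend on the outer side.

Call:
{"op": "apply_moves", "data": {
  "motion": [
    [[0.8,0,0],[0,0,0]],
    [[0.8,0,0],[0,0,0]],
    [[0.6,0,0],[0,0,0]],
    [[0.45,0,0],[0,0,0]],
    [[0,0,0],[0,0,0]]
  ]
}}

```text
time_s: 3.82
ee_pos: [0.5634, 0.2398, 0.1642]
eef_rot: [-0.695, 0.124, 0.697, 0.121]
wrist_force: [-1.1, -0.0, 0.5]
opening: 0.0002
```

```bash
python3 - <<'E'
from h import *
delta(target(-10,60,164,-1))
for th in (1.65,1.4,1.2,1.0,.8,.6,.4,.2,0):
    print(th,(1e3*A.T@(gate(0,95,5,th)-o)).round(0),(1e3*A.T@(gate(0,120,5,th)-o)).round(0))
E
```

```text
box pos [ -8.1 121.8 164.2] t 3.83 F [-1.  -0.4  0.5] | shift60(tool now) [0.01 1.03 0.03] shift60(tool target) [0.   1.03 0.03] turn8 [-0.03  0.01 -0.02]
1.65 [ -0.  93. 171.] [ -0.  94. 196.]
1.4 [ -0.  69. 171.] [ -0.  65. 196.]
1.2 [ -0.  50. 167.] [ -0.  41. 190.]
1.0 [  0.  33. 159.] [  0.  19. 180.]
0.8 [ -0.  17. 148.] [  0.  -0. 166.]
0.6 [  0.   4. 134.] [  0. -16. 148.]
0.4 [ -0.  -6. 118.] [  0. -29. 128.]
0.2 [  0. -12. 100.] [ -0. -37. 105.]
0 [  0. -15.  82.] [ -0. -40.  82.]
```

Call:
{"op": "apply_moves", "data": {
  "motion": [
    [[0,0.22,0],[0,0,0]],
    [[0,0.22,0],[0,0,0]],
    [[0,0.22,-0.05],[0,0,0]],
    [[0.03,0.16,0],[0,0,0]],
    [[0.04,0.16,0],[0,0,0]]
  ]
}}

```text
time_s: 4.45
ee_pos: [0.5478, 0.1852, 0.1618]
eef_rot: [0.697, -0.122, -0.696, -0.122]
wrist_force: [0.4, 2.0, 1.6]
opening: 0.0003
```

Call:
{"op": "apply_moves", "data": {
  "motion": [
    [[0.06,0.14,0],[0,0,0]],
    [[0.07,0.14,0],[0,0,0]],
    [[0.09,0.14,0],[0,0,0]],
    [[0.09,0.13,0],[0,0,0]],
    [[0.11,0.11,0],[0,0,0]]
  ]
}}

```text
time_s: 5.08
ee_pos: [0.5336, 0.148, 0.1357]
eef_rot: [-0.696, 0.122, 0.697, 0.122]
wrist_force: [0.5, 1.0, 1.3]
opening: 0.0002
```

```bash
python3 - <<'E'
from h import *
delta(target(-8,17,133,-1)); 
E
```

```text
box pos [ -5.2  25.3 135.7] t 5.08 F [0.1 1.1 1.3] | shift60(tool now) [0.05 0.14 0.05] shift60(tool target) [0.05 0.14 0.05] turn8 [-0.01  0.   -0.  ]
```

Call:
{"op": "apply_moves", "data": {
  "motion": [
    [[0.1,0.14,0.03],[0,0,0]],
    [[0.12,0.1,0],[0,0,0]],
    [[0.13,0.07,0],[0,0,0]],
    [[0.15,0.06,0],[0,0,0]],
    [[0.15,0.06,0],[0,0,0]]
  ]
}}

```text
time_s: 5.7
ee_pos: [0.5234, 0.125, 0.0966]
eef_rot: [-0.697, 0.122, 0.697, 0.122]
wrist_force: [0.0, 0.9, 1.5]
opening: 0.0006
```

```bash
python3 - <<'E'
from h import *
delta(target(-8,-4,81,-1)); 
E
```

```text
box pos [-7.   0.2 96.6] t 5.7 F [-0.3  0.9  1.5] | shift60(tool now) [0.26 0.07 0.02] shift60(tool target) [0.26 0.07 0.02] turn8 [-0.01  0.    0.  ]
```

Call:
{"op": "apply_moves", "data": {
  "motion": [
    [[0.12,0.04,0],[0,0,0]],
    [[0.1,0.04,0],[0,0,0]],
    [[0.04,0,0],[0,0,0]],
    [[0.02,0,0],[0,0,0]],
    [[0,0,0],[0,0,0]]
  ]
}}

```text
time_s: 6.32
ee_pos: [0.5217, 0.1199, 0.0817]
eef_rot: [0.696, -0.123, -0.696, -0.121]
wrist_force: [-4.4, -2.3, 14.5]
opening: 0.0006
```

```bash
python3 - <<'E'
from h import *
delta(target(-8,-4,80,-1)); 
E
```

```text
box pos [-6.9 -5.2 81.7] t 6.33 F [-3.4 -3.6 14.5] | shift60(tool now) [ 0.03 -0.02  0.02] shift60(tool target) [ 0.03 -0.02  0.02] turn8 [-0.02 -0.   -0.01]
```

14.5 N at z = 81.7 mm, so the gate is at its hard stop. I'll rise and check it.

Call:
{"op": "apply_moves", "data": {
  "motion": [
    [[-0.5,0,0],[0,0,0]],
    [[-0.9,0,0],[0,0,0]],
    [[-0.95,0,0],[0,0,0]],
    [[-0.95,0,0],[0,0,0]],
    [[-0.9,0,0],[0,0,0]]
  ]
}}

```text
time_s: 6.95
ee_pos: [0.5215, 0.1203, 0.3345]
eef_rot: [0.697, -0.122, -0.696, -0.122]
wrist_force: [2.0, -0.5, -1.0]
opening: 0.0005
```

```bash
python3 - <<'E'
from h import *; import cv2
delta(target(165,0,325,-1))
im=get_image("top")[100:260,180:350]; im2=get_image("wrist")
a=cv2.resize(im,(425,400))
cv2.imwrite("pics/t3.png",cv2.resize(np.hstack([a,im2]),(800,300))[...,::-1])
for th in (1.75,1.6,1.4,1.2,1.0,.8,.6,.4,.2,0):
    print(th,(1e3*A.T@(cov(0,165,28,th)-o)+[10,0,0]).round(0)[[0,2]])
E
```

```text
box pos [ -7.2  -4.9 334.5] t 6.95 F [ 2.   0.2 -1. ] | shift60(tool now) [ 0.16 -0.09 -2.87] shift60(tool target) [ 0.16 -0.08 -2.87] turn8 [-0.01 -0.   -0.  ]
1.75 [162. 228.]
1.6 [138. 235.]
1.4 [105. 238.]
1.2 [ 71. 234.]
1.0 [ 39. 224.]
0.8 [ 10. 208.]
0.6 [-15. 187.]
0.4 [-36. 161.]
0.2 [-51. 131.]
0 [-60.  98.]
```

View pics/t3.png

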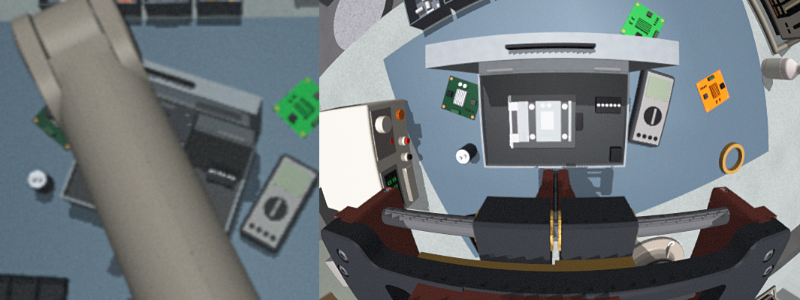

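The wrist view shows the gate lying flat over the board (about (540,120)) and the cover still upright. Now over the cover and down behind it.

Call:
{"op": "apply_moves", "data": {
  "motion": [
    [[0,-0.02,-0.75],[0,0,0]],
    [[0,-0.02,-0.75],[0,0,0]],
    [[0,-0.02,-0.75],[0,0,0]],
    [[0,-0.02,-0.75],[0,0,0]],
    [[0,0,0],[0,0,0]]
  ]
}}

```text
time_s: 7.68
ee_pos: [0.6944, 0.0614, 0.3295]
eef_rot: [-0.695, 0.124, 0.697, 0.123]
wrist_force: [-1.0, -0.5, -0.2]
opening: 0.0004
```

```bash
python3 - <<'E'
from h import *; import cv2
delta(target(175,0,232,-1)); print(get_obs()["joint_positions"])
a=get_image("wrist"); b=cv2.resize(get_image("scene")[100:345,200:430],(375,400))
cv2.imwrite("pics/t4.png",cv2.resize(np.hstack([b,a]),(800,315))[...,::-1])
E
```

```text
box pos [175.4  -1.9 329.5] t 7.67 F [-0.8 -0.8 -0.2] | shift60(tool now) [ 1.62 -0.03  0.  ] shift60(tool target) [ 1.62 -0.03  0.01] turn8 [-0.04  0.02 -0.01]
[ 0.13980172  0.49401939 -0.49143916  1.32846489  0.22997695  1.37799244
 -2.26702838]
```

View pics/t4.png

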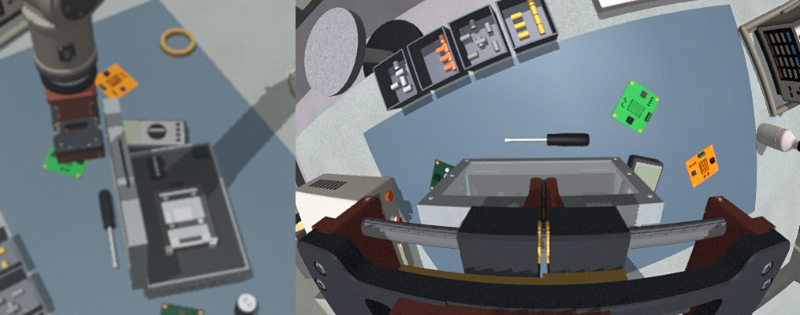

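The scene view has the hand behind the cover. Descending.

Call:
{"op": "apply_moves", "data": {
  "motion": [
    [[0.5,0,0],[0,0,0]],
    [[0.5,0,0],[0,0,0]],
    [[0.4,0,0],[0,0,0]],
    [[0.2,0,0.15],[0,0,0]],
    [[0,0,0.15],[0,0,0]]
  ]
}}

```text
time_s: 8.4
ee_pos: [0.6742, 0.0707, 0.2362]
eef_rot: [-0.696, 0.122, 0.697, 0.121]
wrist_force: [0.9, 0.2, -0.2]
opening: 0.0001
```

```bash
python3 - <<'E'
from h import *
delta(target(105,0,238,-1))
E
```

```text
box pos [1.533e+02 1.000e-01 2.362e+02] t 8.4 F [ 0.7  0.5 -0.2] | shift60(tool now) [-0.03  0.    0.8 ] shift60(tool target) [-0.03  0.    0.8 ] turn8 [-0.01  0.01 -0.  ]
```

Call:
{"op": "apply_moves", "data": {
  "motion": [
    [[0,0,0.15],[0,0,0]],
    [[0,0,0.15],[0,0,0]],
    [[0,0,0.15],[0,0,0]],
    [[0,0,0.15],[0,0,0]],
    [[0,0,0.15],[0,0,0]]
  ]
}}

```text
time_s: 9.02
ee_pos: [0.6338, 0.0852, 0.2372]
eef_rot: [0.697, -0.122, -0.696, -0.122]
wrist_force: [3.3, -1.1, 4.2]
opening: 0.0007
```

Call:
{"op": "apply_moves", "data": {
  "motion": [
    [[0.01,0,0.18],[0,0,0]],
    [[0.02,0,0.18],[0,0,0]],
    [[0.04,0,0.18],[0,0,0]],
    [[0.05,0,0.18],[0,0,0]],
    [[0.06,0,0.18],[0,0,0]]
  ]
}}

```text
time_s: 9.65
ee_pos: [0.5817, 0.104, 0.2253]
eef_rot: [-0.696, 0.122, 0.697, 0.122]
wrist_force: [2.0, -0.6, 4.5]
opening: 0.0005
```

```bash
python3 - <<'E'
from h import *
delta(target(10,0,208,-1))
E
```

```text
box pos [5.490e+01 1.000e-01 2.253e+02] t 9.65 F [2.  0.1 4.5] | shift60(tool now) [0.29 0.   0.75] shift60(tool target) [0.29 0.   0.75] turn8 [-0.01  0.   -0.  ]
```

Call:
{"op": "apply_moves", "data": {
  "motion": [
    [[0.06,0,0.19],[0,0,0]],
    [[0.1,0,0.19],[0,0,0]],
    [[0.1,0,0.18],[0,0,0]],
    [[0.11,0,0.17],[0,0,0]],
    [[0.12,0,0.15],[0,0,0]]
  ]
}}

```text
time_s: 10.28
ee_pos: [0.532, 0.1217, 0.1956]
eef_rot: [-0.696, 0.122, 0.697, 0.122]
wrist_force: [-0.2, -1.2, 2.7]
opening: 0.0002
```

```bash
python3 - <<'E'
from h import *
delta(target(-36,0,161,-1)); delta(target(-51,0,131,-1))
E
```

```text
box pos [  2.2   0.  195.6] t 10.28 F [ 0.2 -1.2  2.7] | shift60(tool now) [0.58 0.   0.64] shift60(tool target) [0.58 0.   0.64] turn8 [-0.01  0.   -0.  ]
box pos [  2.2   0.  195.6] t 10.28 F [ 0.2 -1.2  2.7] | shift60(tool now) [1.08 0.   0.89] shift60(tool target) [1.08 0.   0.89] turn8 [-0.01  0.   -0.  ]
```

Call:
{"op": "apply_moves", "data": {
  "motion": [
    [[0.13,0,0.17],[0,0,0]],
    [[0.14,0,0.16],[0,0,0]],
    [[0.15,0,0.15],[0,0,0]],
    [[0.16,0,0.12],[0,0,0]],
    [[0.16,0,0.1],[0,0,0]]
  ]
}}

```text
time_s: 10.9
ee_pos: [0.493, 0.136, 0.1511]
eef_rot: [-0.696, 0.122, 0.697, 0.122]
wrist_force: [1.7, 0.0, 0.3]
opening: 0.0004
```

```bash
python3 - <<'E'
from h import *
delta(target(-51,0,131,-1)); delta(target(-62,0,98,-1))
E
```

```text
box pos [-39.3   0.3 151.1] t 10.9 F [1.6 0.6 0.3] | shift60(tool now) [0.34 0.   0.19] shift60(tool target) [0.34 0.   0.19] turn8 [-0.01  0.   -0.  ]
box pos [-39.3   0.3 151.1] t 10.9 F [1.6 0.6 0.3] | shift60(tool now) [0.89 0.   0.38] shift60(tool target) [0.89 0.   0.38] turn8 [-0.01  0.   -0.  ]
```

Call:
{"op": "apply_moves", "data": {
  "motion": [
    [[0.16,0,0.1],[0,0,0]],
    [[0.17,0,0.08],[0,0,0]],
    [[0.17,0,0.08],[0,0,0]],
    [[0.17,0,0.06],[0,0,0]],
    [[0.12,0,0.05],[0,0,0]]
  ]
}}

```text
time_s: 11.52
ee_pos: [0.4722, 0.1434, 0.1037]
eef_rot: [-0.696, 0.122, 0.697, 0.122]
wrist_force: [0.3, -0.1, 0.9]
opening: 0.0003
```

```bash
python3 - <<'E'
from h import *
delta(target(-62,0,98,-1))
E
```

```text
box pos [-61.4   0.2 103.7] t 11.53 F [0.4 0.  0.9] | shift60(tool now) [0.09 0.   0.01] shift60(tool target) [0.09 0.   0.01] turn8 [-0.01  0.   -0.  ]
```

Call:
{"op": "apply_moves", "data": {
  "motion": [
    [[0.06,0,0],[0,0,0]],
    [[0.05,0,0],[0,0,0]],
    [[0.03,0,0],[0,0,0]],
    [[0,0,0],[0,0,0]],
    [[0,0,0],[0,0,0]]
  ]
}}

```text
time_s: 12.15
ee_pos: [0.4723, 0.1434, 0.0985]
eef_rot: [0.697, -0.123, -0.696, -0.121]
wrist_force: [-11.8, -3.5, 31.6]
opening: 0.0005
```

```bash
python3 - <<'E'
from h import *
delta(target(-62,0,97,-1))
E
```

```text
box pos [-61.3   0.3  98.5] t 12.15 F [-9.9 -7.3 31.6] | shift60(tool now) [0.03 0.   0.01] shift60(tool target) [0.03 0.   0.01] turn8 [-0.01 -0.   -0.01]
```

Height 98.5 mm under 32 N is exactly the shut height. Retreating straight up, then checking.

Call:
{"op": "apply_moves", "data": {
  "motion": [
    [[-0.1,0,0],[0,0,0]],
    [[-0.6,0,0],[0,0,0]],
    [[-0.9,0,0],[0,0,0]],
    [[-0.9,0,0],[0,0,0]],
    [[-0.9,0,0],[0,0,0]]
  ]
}}

```text
time_s: 12.78
ee_pos: [0.4725, 0.1432, 0.3019]
eef_rot: [0.697, -0.122, -0.696, -0.122]
wrist_force: [1.7, -0.3, -0.3]
opening: 0.0005
```

```bash
python3 - <<'E'
from h import *; import cv2
delta(target(-62,0,300,-1))
a=get_image("wrist"); s=get_image("scene"); x0,y0=220,120
b=cv2.resize(s[y0:345,x0:430],None,fx=2,fy=2,interpolation=cv2.INTER_CUBIC)
for q in [(95,-145),(95,145),(-95,145),(-95,-145)]: cv2.circle(b,tuple(((pix("scene",W(*q,98.5))-(x0,y0)+.5)*2).astype(int)),4,(255,0,0),1)
cv2.imwrite("pics/t5.png",cv2.resize(np.hstack([b[:400],a[:,:]]),(800,302))[...,::-1])
E
```

```text
box pos [-6.110e+01  1.000e-01  3.019e+02] t 12.78 F [ 1.7  0.3 -0.3] | shift60(tool now) [0.03 0.   0.02] shift60(tool target) [0.03 0.   0.02] turn8 [-0.01 -0.    0.  ]
```

View pics/t5.png

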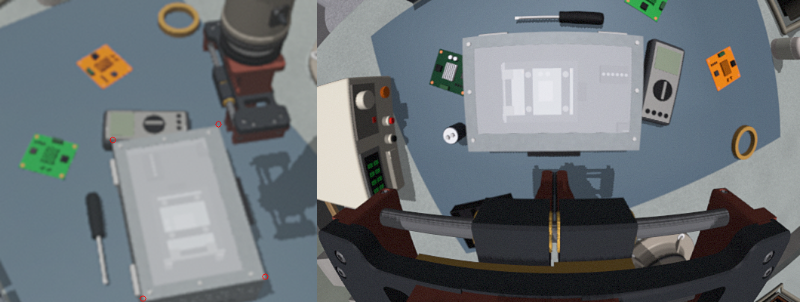

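The cover's corners match the four predicted shut corners (red circles), and the gate is visible flat under the window. The bystanders are where they were. Handing in.

```bash
python3 -c "
from rig import *
print(finish_job())"
```

```text
the job is handed in; nothing more can be done
None
```

The gate is down flat on the board and the cover is fully shut over it. I handed the job in at about 13 s of the 54 s allowed; the hand-in gives no verdict.

- **Gate:** I pushed it over from its outer side with the closed fingertips. It stopped at 81.7 mm under 14.5 N, against an expected 81.5 mm, and the wrist picture showed it flat over the board.
- **Cover:** I pushed it from behind along its arc and pressed it down. It stopped at 98.5 mm under about 32 N, exactly the shut height.
- **Last picture:** The cover's corners matched the four predicted shut corners, and the gate was visible flat through the window. The spare board, multimeter, screwdriver, capacitor and tape roll looked unmoved. The bottle and parts tray were at the edge of the view or hidden, but the arm did not go near them at low height. The hand was about 200 mm above the cover and touching nothing.

No check failed or disagreed.

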